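Find the photometer lens module, turn it lens up and lay it in its saddle

TASK

One of the two covered trays on the analyser deck holds the rectangular lens module, lying lens down; the other holds a round filter disc, which stays in its tray. Lift covers off, one at a time, until you find it, standing each upright on the deck; then turn the module over and set it down gently, without dropping it, in the photometer saddle, lens up, lying flat between the rails and corner stops. Do not disturb the tube rack or the reagent bottle.

Things in the scene. Friction and masses are not known exactly. Their poses are not given: they have to be found in the camera images.
- module_center (a point): Centre of the lens module: an aluminium block 48 (its x) x 40 (its y) x 20 mm (its z), about 90 g. Its z axis comes out of the plain back with four small screws; the -z face holds the lens, set back in a recess, so both faces lie flat. At the start z points up (lens down) on the floor of tray a, near the middle. It stands steadily on either 48 x 20 mm edge.
- floor_a (a point): Middle of the floor of tray a (fixed, holds the module), 6 mm above the deck. A grey plate 146 (its x) x 112 (its y) x 6 mm, with a lip on it 4 mm high and 3 mm thick, enclosing 112 (x) x 80 (y) mm. x, y along the sides, z up. It can be on the left or the right; both trays look alike.
- floor_b (a point): Tray b (fixed, holds the round disc): the same as tray a.
- knob_a (a point): Middle of the black block knob on cover a: 30 (its x) x 22 (its y) x 24 mm high. The cover is a loose inverted grey box 138 (x) x 104 (y) x 40 mm, walls 4 mm, open below, about 160 g, resting on the tray plate outside the lip; this point is 52 mm above its lower rim. z points up.
- knob_b (a point): The same point on cover b, which stands over tray b.
- disc_center (a point): Centre of the round filter disc (46 mm across, 12 mm thick) lying in tray b.
- seat (a point): Where the centre of the seated module must be, 26 mm above the deck, in the fixed black saddle. The module's 48 mm side goes along this x axis, either way round; z up. The seat is 16 mm above the deck, 44 mm long in x, between two rails 6 mm high, 47 mm apart in y, and four corner stops 6 mm high, 55 mm apart in x: 3.5 mm of play all round.
- rack: Amber tube rack 40 x 130 mm and 89 mm high with four capped tubes, loose; origin at the centre of its underside. Leave alone.
- bottle: White reagent bottle, 56 mm across and 110 mm high, loose; origin at the centre of its underside. Leave alone.
- module: The lens module again: origin at the centre of its lens face, axes as for module_center.
- saddle: The saddle, 80 (its x) x 66 (y) mm: origin on the deck under its centre, axes as for seat. At each x end the stops leave the middle 31 mm free, and a notch 30 mm wide, beginning 22 mm from the centre, goes down to the deck, so that fingers can hold the module's two 40 x 20 mm ends while it is laid down.
- cover_a: Cover a again: origin at the centre of its lower rim.
- cover_b: Cover b again: origin at the centre of its lower rim.
Mind the look-alikes: they are no part of the job. Leave any blue or green look-alike of the cover_a alone. What is shaped like the cover_b but yellow is not meant.

How it is judged (in metres and radians):
On the way, in this order (a step that is already met when the one before it is completed fails the run):
1. the cover is off the tray that holds the module, and stands upright on the deck (horizontal distance between knob_a and floor_a above 0.08 m and height (world z) of knob_a below 0.066 m and angle between knob_a's own z axis and vertical below 0.1 rad), for 0.2 s.
2. the module is turned over, lens up (angle between module_center's own z axis and vertical above 2.95 rad), for 0.2 s.
At the end, for the whole second after the job is handed in: The module rests flat in the saddle, lens up (within 0.14 rad), its centre within 6 mm of the seat point in x and y and 3 mm in height; both covers stand upright (within 0.1 rad) with the rim no more than 14 mm above the deck (on the deck or on a tray); all at rest (angle between module_center's own z axis and vertical above 3 rad and x of module_center in the frame of seat between -0.006 and 0.006 m and y of module_center in the frame of seat between -0.006 and 0.006 m and z of module_center in the frame of seat between -0.003 and 0.003 m and linear speed of each of module, cover_a, cover_b below 0.02 m/s and angle between each of knob_a, knob_b's own z axis and vertical below 0.1 rad and height (world z) of each of knob_a, knob_b below 0.066 m); the robot touches nothing.
It fails at once if the tube rack or the bottle is pushed more than 30 mm or tipped (distance of any of rack, bottle from where it was at the start of the episode above 0.03 m or angle between any of rack, bottle's own z axis and vertical above 0.4 rad).
It fails at once if the round disc leaves its tray (horizontal distance between disc_center and floor_b above 0.06 m or height (world z) of disc_center above 0.035 m).
It fails at once if the module is dropped: it falls free, faster than 0.6 m/s (a drop of about 20 mm) (linear speed of module above 0.6 m/s and contact force between module and the fingers below 0.1 N).
It fails at once if the module is rammed into the saddle (over 60 N) (contact force between module and saddle above 60 N).
It also fails if it takes over 72 s, if anything falls off the work surface, if the arm or the gripper's body presses on something with over 40 N, if the wrist force passes 120 N, or if a joint passes its speed limit or range.

ROBOT

A 6-joint arm with a two-finger parallel gripper is mounted at the origin on the work surface. World frame = base frame: x ahead of the robot, y to its left, z up, the work surface at z = 0. Lengths are in m, angles in degrees, forces in N, time in s.
With the tool pointing down it reaches from about 0.275 to 0.75 m from the base axis. Payload 10.2 kg.
Tool frame: the origin (TCP) lies midway between the tips of the shut fingers; the grasp point (between the pads) lies 19 mm behind it; x points along the fingers, z is the direction in which the jaws open and shut, and the axes are right-handed (so a half turn about x gives the same grasp; the last joint's range is limited). The gripper opens to 85 mm and grips with 20 to 120 N. Pads are 22 mm wide; open, the fingers measure 114 mm over their backs; the gripper's body (76 mm by 85 mm) begins 54 mm behind the grasp point. The pads swing forward as they close: fully open they stand 13 mm farther back than shut.
Start: joints at [-12.8, 17.928, 85.812, -0, 76.261, -12.8], TCP at [0.525, -0, 0.202] pointing down, gripper open.
Joint ranges: [-168.41, 168.41], [-55.51, 124.54], [10.69, 146.95], [-70.63, 250.63], [1, 178], [-165.06, 165.06]. Speed limits (degrees/s): [136.94, 136.94, 172.46, 180, 180, 180].

INTERFACE

Orientations are given as [roll, pitch, yaw] about the fixed x, y, z axes, in that order (R = Rz(yaw) Ry(pitch) Rx(roll)).
In Python, from station import env gives the robot as it stands.
- The arm moves only by the tool arm_command, never from a script. Its arguments are lists of equal length, an entry for each row: "translation": the shift along the tool's x, y, z in mm, a list of three; "turn": the turn, a rotation vector about the tool's x, y, z in rad, a list of three; "fingers": the opening, from 0 (shut) to 1 (fully open). A call has 1 to 10 rows; each row shifts and turns the commanded pose from where the row before left it, along the tool's axes as they then stand; what a row does not reach is not made up. A row lasts 1/10 s, in which the tool goes at most 50 mm and 8.59 degrees, less where a joint would pass 70% of its speed; a pose out of reach is approached as far as the arm can. A call is refused whole if a number of a shift passes 50 or a number of a turn 0.15, either way. A call with a gripper value outside its range is refused whole. The fingers move at their own pace and stop on an object; the grip force is fixed at half the most. Time passes only in rows, so rows that do not move let the fingers close. It gives the time, the measured TCP pose, the force and the opening at its end, in the units of the state.
- env.get_state(): the state, without advancing time (a new reading comes with each control period).
- env.read_camera(name): name is "scene" or "side" or "wrist"; returns a dict with "color" (400x640x3 uint8, red, green, blue), "z_map" (400x640 float32, m along the optical axis (not along the pixel's ray), 0 where there is no reading), "intrinsics" (3x3 intrinsics, pixels), "R" (3x3) and "t" (3): a world point X has camera coordinates R X + t. Camera axes: x right, y down, z forward; pixel columns grow to the right and rows downward; lengths in m; the calibration is good to about 2 mm. The wrist camera is an equidistant fisheye: a pixel r from the principal point sees the ray r / f radians off the axis. A picture is of the moment at which its call begins.
- env.sign_off(): hands the job in, once; it reports no verdict.
The state is a dict: "t": time; "joint_pos": joint angles; "dq": joint speeds; "joint_efforts": joint torques, N m; "tcp_pos": TCP position; "eef_rot": TCP orientation; "force": force on the tool from outside, world axes, zero at the start; "wrist_torque": the same for the moment, N m; "finger_gap": finger opening in m.
Only numpy, scipy, OpenCV 4.12 (cv2) and the standard library are available. Lean on these libraries where they do the work, as an engineer would, in place of code of your own. Each camera call takes 0.05 s, during which the arm holds its last target. There are 200 camera calls.

## Working session

There is one attempt and no reset: what is moved stays moved. The work goes in short steps, Python scripts to look and compute and a tool call to move; the robot and the scene stay as the last step left them, time stands still between calls to the robot, and variables do not carry over. Pictures are saved under pics/ and viewed, on a budget of 10 in all, crops included, one or two more only if the job needs it, and the job is handed in when it is done.

Besides the shell and the picture viewer there is one more tool, called after "Call:" by a JSON object that holds its "method" and its "body", one argument or row to a line. arm_command: Moves the arm, as the interface text tells. Its arguments: {"type":"object","properties":{"translation":{"type":"array"},"turn":{"type":"array"},"fingers":{"type":"array"}},"required":["translation","turn","fingers"]}

```bash
ls; mkdir -p pics; python3 - <<'E'
from station import env
import cv2,numpy as np
print(env.get_state())
a=[]
for n in("scene","side"):
    c=env.read_camera(n); np.savez(f"{n}0.npz",**c)
    print(n,c["intrinsics"],c["R"],c["t"])
    a.append(c["color"])
cv2.imwrite("pics/p1.png",cv2.cvtColor(a[0],cv2.COLOR_RGB2BGR))
cv2.imwrite("pics/p2.png",cv2.cvtColor(a[1],cv2.COLOR_RGB2BGR))
E
```

```text
pics
{'t': 0.0, 'joint_pos': array([-1.28003290e+01,  1.79601308e+01,  8.58532688e+01, -1.85501412e-04,
        7.62619458e+01, -1.27991386e+01]), 'dq': array([-0.00298263, -0.00067655,  0.03742815, -0.01735262,  0.05094826,
        0.08862379]), 'joint_efforts': array([-5.78409599e-04, -4.12261176e+01, -2.59742296e+01, -3.58453699e-04,
        4.11797926e-03, -1.23038126e-05]), 'tcp_pos': array([5.24706291e-01, 4.95082955e-05, 2.01833840e-01]), 'eef_rot': array([167.33784442,  89.92465439, 167.33669822]), 'force': array([ 0.02221447, -0.11424126, -0.47447339]), 'wrist_torque': array([-0.01366018,  0.03345665,  0.00532473]), 'finger_gap': 0.08520518442672305}
scene [[383.88087628   0.         324.4062182 ]
 [  0.         383.88087628 200.95117249]
 [  0.           0.           1.        ]] [[ 0.74748767  0.66420343  0.00979744]
 [ 0.57876551 -0.64395621 -0.50035075]
 [-0.32602556  0.37967644 -0.86576737]] [-0.39142387 -0.22009105  1.0736601 ]
side [[404.09538787   0.         315.38254672]
 [  0.         404.09538787 203.19660518]
 [  0.           0.           1.        ]] [[ 0.83321818 -0.55263489 -0.01849702]
 [-0.34061427 -0.48662442 -0.80447411]
 [ 0.43557936  0.6766028  -0.59369965]] [-0.3793374   0.25252949  0.76911652]
```

View pics/p1.png

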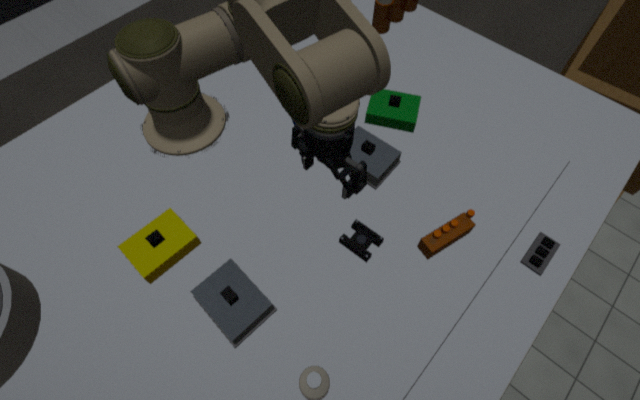

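View pics/p2.png

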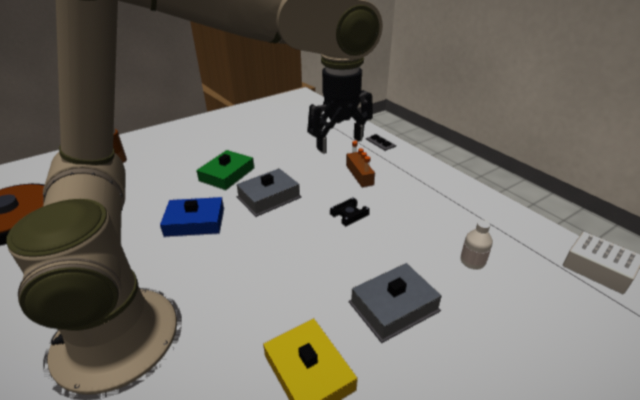

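The scene picture shows two grey covers at (370,150) and (233,300), with the saddle at (361,240), rack at (447,233) and bottle at (314,382). In the side picture the grey covers are at (268,190) and (396,300). The yellow, green and blue boxes are look-alikes and stay put. Next I'll measure from the depth maps.

```bash
cat > h.py <<'E'
import numpy as np,cv2
def cloud(c):
    z=c["z_map"];K=c["intrinsics"];v,u=np.indices(z.shape)
    P=np.stack([(u-K[0,2])/K[0,0]*z,(v-K[1,2])/K[1,1]*z,z],-1)
    W=(P-c["t"])@c["R"]
    W[z==0]=np.nan
    return W
def rect(W,m):
    p=W[m][:,:2].astype(np.float32)*1000
    (c,s,a)=cv2.minAreaRect(p)
    return np.round(c,1),np.round(s,1),round(a,1),len(p),np.round(np.median(W[m][:,2])*1000,1)
E
python3 - <<'E'
from h import *
for n in("scene","side"):
    c=np.load(n+"0.npz");W=cloud(c);col=c["color"].astype(int)
    m=np.isfinite(W[...,2])&(W[...,2]>.008)&(W[...,2]<.13)&(W[...,0]>.15)&(W[...,0]<.9)&(abs(W[...,1])<.6)
    k,lab,st,ce=cv2.connectedComponentsWithStats(m.astype(np.uint8))
    print(n)
    for i in range(1,k):
        if st[i,4]<60: continue
        b=lab==i
        print(np.round(ce[i]),rect(W,b),"zmax",np.round(np.percentile(W[b][:,2],99)*1000),"rgb",np.median(col[b],0))
        for lo,hi in((.04,.052),(.062,.078)):
            q=b&(W[...,2]>lo)&(W[...,2]<hi)
            if q.sum()>20: print("    band",lo,rect(W,q))
E
```

```text
scene
[393. 109.] (array([411.2, 414.1]), array([137.9, 108.3]), 27.4, 1723, np.float64(39.5)) zmax 65.0 rgb [12. 79. 27.]
    band 0.04 (array([411.7, 413.5]), array([138.9, 105.3]), 28.3, 616, np.float64(41.0))
    band 0.062 (array([410.7, 414.9]), array([27.6, 25. ]), 35.0, 62, np.float64(64.0))
[374. 154.] (array([460.7, 234.3]), array([139.3, 109.5]), 2.2, 1652, np.float64(46.1)) zmax 71.0 rgb [58. 63. 68.]
    band 0.04 (array([459.7, 235.9]), array([137.3, 106.2]), 2.2, 1310, np.float64(46.1))
    band 0.062 (array([459.2, 235. ]), array([29.7, 23.7]), 2.9, 105, np.float64(69.2))
[159. 244.] (array([ 266.5, -268.7]), array([138. , 107.2]), 87.3, 3167, np.float64(40.4)) zmax 65.0 rgb [116. 115.   0.]
    band 0.04 (array([ 267.2, -268.6]), array([137.7, 105.4]), 87.2, 1682, np.float64(41.2))
    band 0.062 (array([ 266.5, -268.9]), array([29.2, 23.7]), 83.7, 131, np.float64(64.3))
[447. 233.] (array([735.7, 179.9]), array([131.8,  40.9]), 73.7, 1244, np.float64(45.5)) zmax 91.0 rgb [83. 48. 13.]
    band 0.04 (array([735.7, 179.9]), array([131.8,  40.9]), 73.7, 632, np.float64
[... 2750 characters left out ...]
]
    band 0.04 (array([ 880.3, -426. ]), array([ 39.5, 122.2]), 0.3, 732, np.float64(48.0))
[395. 299.] (array([ 481.2, -245.5]), array([106.6, 140.5]), 86.5, 3986, np.float64(44.5)) zmax 69.0 rgb [78. 82. 88.]
    band 0.04 (array([ 481.3, -245.3]), array([106.2, 140.2]), 86.5, 2821, np.float64(44.9))
    band 0.062 (array([ 480.7, -245.6]), array([22.7, 29.2]), 84.9, 171, np.float64(68.3))
[309. 364.] (array([ 262.6, -269.7]), array([139.9, 105.1]), 87.3, 4960, np.float64(39.0)) zmax 64.0 rgb [173. 152.  18.]
    band 0.04 (array([ 261.7, -270.8]), array([137.4, 103.2]), 87.0, 825, np.float64(40.5))
    band 0.062 (array([ 262.4, -270. ]), array([29.5, 21.5]), 87.9, 171, np.float64(63.2))
```

Call:
{"method": "arm_command", "body": {
  "translation": [
    [0, 40, -11],
    [0, 40, -11],
    [0, 40, -11],
    [0, 40, -11],
    [0, 40, -11],
    [0, 35, -13],
    [30, 0, 0],
    [30, 0, 0],
    [30, 0, 0],
    [0, 0, 0]
  ],
  "turn": [
    [0, 0, 0],
    [0, 0, 0],
    [0, 0, 0],
    [0, 0, 0],
    [0, 0, 0],
    [0, 0, 0],
    [-0.038, 0, 0],
    [0, 0, 0],
    [0, 0, 0],
    [0, 0, 0]
  ],
  "fingers": [1, 1, 1, 1, 1, 1, 1, 1, 1, 1]
}}

```text
t: 1.1
tcp_pos: [0.4548, 0.2345, 0.1091]
eef_rot: [-168.0, 89.6, -165.8]
force: [-0.3, -0.3, 0.2]
finger_gap: 0.085
```

```bash
python3 - <<'E'
from station import env
import cv2,numpy as np
s=env.get_state();print(s["tcp_pos"],s["joint_pos"])
c=env.read_camera("wrist");np.savez("w1.npz",**c);print(c["intrinsics"],c["R"],c["t"])
cv2.imwrite("pics/p3.png",cv2.cvtColor(c["color"],cv2.COLOR_RGB2BGR))
E
```

```text
[0.45476709 0.23447254 0.1090602 ] [ 1.41369211e+01  2.19287520e+01  9.50682529e+01 -1.77777696e-04
  6.34318983e+01  1.19525743e+01]
[[309.70691629   0.         315.70537873]
 [  0.         309.70691629 197.73117026]
 [  0.           0.           1.        ]] [[ 0.99925492  0.03786144 -0.00749093]
 [ 0.03841233 -0.95672327  0.28845289]
 [ 0.0037545  -0.28852572 -0.95746479]] [-0.46160777  0.19672642  0.35674504]
```

View pics/p3.png

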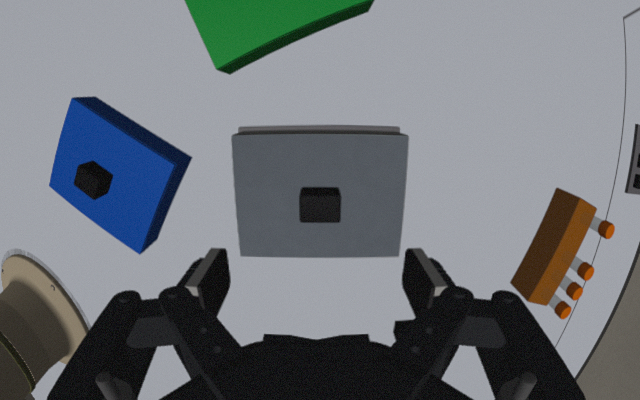

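The wrist picture shows the grey cover's knob at (320,205), centred between the fingers. Green at (280,30) and blue at (120,175) are the look-alikes, so the grey cover is the right one to lift. I'll descend and grip.

Call:
{"method": "arm_command", "body": {
  "translation": [
    [20, 0, 2],
    [20, 0, 0],
    [19, 0, 0],
    [0, 0, 0],
    [0, 0, 0],
    [0, 0, 0],
    [0, 0, 0],
    [0, 0, 0],
    [0, 0, 0],
    [0, 0, 0]
  ],
  "turn": [
    [0, 0, 0],
    [0, 0, 0],
    [0, 0, 0],
    [0, 0, 0],
    [0, 0, 0],
    [0, 0, 0],
    [0, 0, 0],
    [0, 0, 0],
    [0, 0, 0],
    [0, 0, 0]
  ],
  "fingers": [1, 1, 1, 1, 0, 0, 0, 0, 0, 0]
}}

```text
t: 2.15
tcp_pos: [0.459, 0.2351, 0.0535]
eef_rot: [21.9, 90.0, 24.0]
force: [0.3, 0.8, -0.1]
finger_gap: 0.0
```

Call:
{"method": "arm_command", "body": {
  "translation": [
    [-20, 0, 0],
    [-20, 0, 0],
    [-20, 0, 0],
    [-10, 0, 0],
    [0, 0, 0]
  ],
  "turn": [
    [0, 0, 0],
    [0, 0, 0],
    [0, 0, 0],
    [0, 0, 0],
    [0, 0, 0]
  ],
  "fingers": [0, 0, 0, 0, 0]
}}

```text
t: 2.65
tcp_pos: [0.4596, 0.2352, 0.1243]
eef_rot: [12.3, 89.9, 14.5]
force: [-0.4, -0.3, -0.1]
finger_gap: -0.0002
```

```bash
cat >> h.py <<'E'
def wcloud(c):
    z=c["z_map"];K=c["intrinsics"];v,u=np.indices(z.shape)
    a=(u-K[0,2])/K[0,0];b=(v-K[1,2])/K[1,1];th=np.hypot(a,b)+1e-9
    s=np.tan(th)/th
    W=(np.stack([a*s*z,b*s*z,z],-1)-c["t"])@c["R"]
    W[(z==0)|(th>1.3)]=np.nan
    return W
def get(n):
    from station import env
    c=env.read_camera(n);return c,(wcloud if n=="wrist" else cloud)(c)
E
python3 - <<'E'
from h import *
from station import env
s=env.get_state();print(s["tcp_pos"],s["finger_gap"])
im=[]
for n in("wrist","side","scene"):
    c,W=get(n); im.append(c["color"])
    for x0,x1,y0,y1 in((.36,.56,.13,.34),):
        r=(W[...,0]>x0)&(W[...,0]<x1)&(W[...,1]>y0)&(W[...,1]<y1)
        for lo,hi in((.04,.052),(.058,.078)):
            q=r&(W[...,2]>lo)&(W[...,2]<hi)
            if q.sum()>20: print(n,lo,rect(W,q))
d=np.load("w1.npz");W=wcloud(d);r=(W[...,0]>.36)&(W[...,0]<.56)&(W[...,1]>.13)&(W[...,1]<.34)
print("w1",W[205,320],rect(W,r&(W[...,2]>.04)&(W[...,2]<.052)),rect(W,r&(W[...,2]>.058)&(W[...,2]<.078)))
cv2.imwrite("pics/p4.png",cv2.cvtColor(np.hstack([im[0],im[1][50:250,100:420].repeat(2,0).repeat(2,1)])[:, :],cv2.COLOR_RGB2BGR)[:,320:1120])
E
```

```text
[0.4595506  0.23521954 0.12434129] -0.00016866012619411421
wrist 0.04 (array([449.6, 263.7]), array([149.5, 158.8]), 2.4, 16973, np.float64(47.0))
wrist 0.058 (array([456.1, 237.2]), array([29.7, 22.7]), 2.3, 1182, np.float64(70.8))
side 0.04 (array([454.9, 235.8]), array([139.8, 110.4]), 2.4, 1026, np.float64(44.5))
side 0.058 (array([454.1, 233.8]), array([30.9, 24.8]), 6.3, 86, np.float64(67.5))
scene 0.04 (array([452.5, 261.3]), array([149.4, 159.6]), 2.6, 1713, np.float64(46.0))
scene 0.058 (array([458.8, 235.5]), array([30.8, 24. ]), 1.1, 120, np.float64(69.7))
w1 [0.45646054 0.23999549 0.07120146] (array([449.5, 263.7]), array([150. , 158.8]), 2.5, 19455, np.float64(47.0)) (array([456.3, 237.2]), array([30.1, 22.6]), 2.0, 1357, np.float64(70.7))
```

View pics/p4.png

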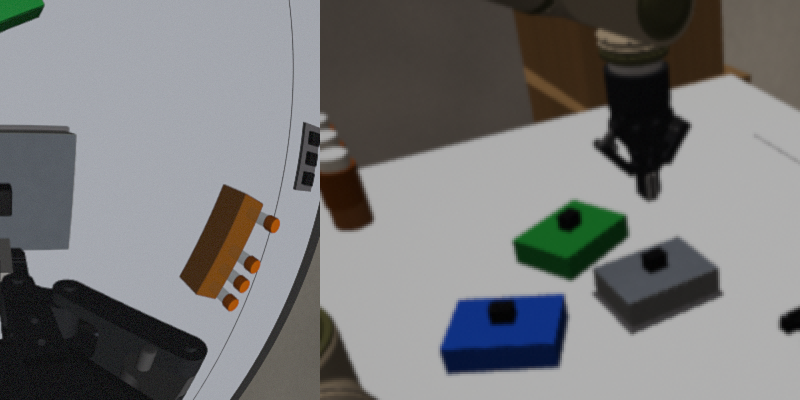

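The wrist picture shows the cover unmoved and the fingers shut above it, so the grip missed the knob. I'll measure where the fingertips really are.

```bash
python3 - <<'E'
from h import *
from station import env
for n in("side","scene","wrist"):
    c,W=get(n);col=c["color"].astype(int).sum(-1)
    m=(np.abs(W[...,0]-.459)<.09)&(np.abs(W[...,1]-.235)<.12)&(W[...,2]>.085)&(W[...,2]<.2)
    if m.sum()<5: print(n,m.sum());continue
    for lo in np.arange(.085,.2,.01):
        q=m&(W[...,2]>=lo)&(W[...,2]<lo+.01)
        if q.sum()>3: print(n,round(lo,3),q.sum(),np.round(np.percentile(W[q],[5,50,95],axis=0)*1000)[:,:2].tolist(),np.round(np.argwhere(q).mean(0)))
E
```

```text
side 0.145 6 [[451.0, 222.0], [452.0, 224.0], [458.0, 236.0]] [150. 264.]
side 0.155 39 [[444.0, 222.0], [453.0, 226.0], [469.0, 239.0]] [147. 264.]
side 0.165 43 [[443.0, 222.0], [453.0, 226.0], [468.0, 238.0]] [144. 264.]
side 0.175 40 [[443.0, 222.0], [452.0, 227.0], [470.0, 236.0]] [140. 264.]
side 0.185 41 [[443.0, 220.0], [455.0, 224.0], [472.0, 229.0]] [137. 264.]
side 0.195 42 [[431.0, 220.0], [460.0, 223.0], [483.0, 232.0]] [134. 265.]
scene 0.155 31 [[450.0, 223.0], [464.0, 226.0], [473.0, 235.0]] [122. 372.]
scene 0.165 39 [[448.0, 224.0], [465.0, 227.0], [474.0, 238.0]] [119. 373.]
scene 0.175 39 [[450.0, 223.0], [466.0, 227.0], [474.0, 236.0]] [116. 373.]
scene 0.185 29 [[451.0, 222.0], [462.0, 225.0], [475.0, 229.0]] [113. 373.]
scene 0.195 39 [[436.0, 221.0], [458.0, 224.0], [488.0, 229.0]] [111. 372.]
wrist 0.155 341 [[446.0, 242.0], [457.0, 246.0], [469.0, 247.0]] [246. 316.]
wrist 0.165 568 [[445.0, 242.0], [457.0, 246.0], [469.0, 247.0]] [254. 316.]
wrist 0.175 646 [[445.0, 242.0], [458.0, 246.0], [470.0, 247.0]] [264. 316.]
wrist 0.185 766 [[449.0, 228.0], [458.0, 246.0], [468.0, 248.0]] [282. 316.]
wrist 0.195 1078 [[436.0, 231.0], [456.0, 247.0], [480.0, 250.0]] [288. 316.]
```

```bash
python3 - <<'E'
from h import *
from station import env
s=env.get_state();print(s["t"],s["tcp_pos"],s["joint_pos"])
for n in("side","scene","wrist"):
    c,W=get(n)
    m=(np.abs(W[...,0]-.459)<.03)&(np.abs(W[...,1]-.235)<.03)&(W[...,2]>.085)&(W[...,2]<.2)
    print(n,np.round(np.sort(W[m][:,2])[:12]*1000))
# start: open fingers, tcp z 202
for n,W in(("scene",cloud(np.load("scene0.npz"))),("side",cloud(np.load("side0.npz")))):
    m=(np.abs(W[...,0]-.525)<.08)&(np.abs(W[...,1])<.03)&(W[...,2]>.12)&(W[...,2]<.4)
    print(n,np.round(np.sort(W[m][:,2])[:12]*1000))
d=np.load("w1.npz");W=wcloud(d)
m=(np.abs(W[...,0]-.459)<.08)&(np.abs(W[...,1]-.235)<.03)&(W[...,2]>.085)&(W[...,2]<.25)
print("w1 (tcp 109)",np.round(np.sort(W[m][:,2])[:12]*1000))
E
```

```text
2.95 [0.45864499 0.23494516 0.12258764] [ 1.40815278e+01  2.12212518e+01  9.38310856e+01 -9.36574750e-04
  6.50348562e+01  1.19050946e+01]
side [150. 152. 153. 154. 154. 154. 154. 155. 157. 157. 157. 157.]
scene [151. 153. 154. 157. 157. 158. 158. 158. 158. 158. 159. 160.]
wrist [156. 157. 157. 157. 157. 157. 157. 158. 158. 158. 158. 158.]
scene [245. 245. 246. 246. 246. 247. 247. 248. 248. 248. 248. 249.]
side [242. 243. 243. 244. 244. 244. 244. 244. 245. 245. 245. 245.]
w1 (tcp 109) [151. 151. 151. 151. 151. 151. 152. 152. 152. 152. 152. 152.]
```

The cameras agree that the shut fingertips sit about 31 mm behind the reported TCP (about 43 mm when open). That explains the miss, so I'll use the measured tip from here on.

Call:
{"method": "arm_command", "body": {
  "translation": [
    [0, 0, 0],
    [20, 0, -1],
    [20, 0, -1],
    [20, 0, 0],
    [20, 0, 0],
    [10, 0, 0],
    [8, 0, 0],
    [0, 0, 0]
  ],
  "turn": [
    [0, 0, 0],
    [0, 0, 0],
    [0, 0, 0],
    [0, 0, 0],
    [0, 0, 0],
    [0, 0, 0],
    [0, 0, 0],
    [0, 0, 0]
  ],
  "fingers": [1, 1, 1, 1, 1, 1, 1, 1]
}}

```text
t: 3.9
tcp_pos: [0.4568, 0.2349, 0.025]
eef_rot: [-167.3, 89.9, -165.2]
force: [-0.2, -0.9, 0.9]
finger_gap: 0.0855
```

Call:
{"method": "arm_command", "body": {
  "translation": [
    [0, 0, 0],
    [0, 0, 0],
    [0, 0, 0],
    [0, 0, 0],
    [0, 0, 0],
    [0, 0, 0]
  ],
  "turn": [
    [0, 0, 0],
    [0, 0, 0],
    [0, 0, 0],
    [0, 0, 0],
    [0, 0, 0],
    [0, 0, 0]
  ],
  "fingers": [0, 0, 0, 0, 0, 0]
}}

```text
t: 4.5
tcp_pos: [0.4574, 0.2351, 0.026]
eef_rot: [12.4, 89.9, 14.6]
force: [-0.5, 0.2, 6.2]
finger_gap: 0.0282
```

Call:
{"method": "arm_command", "body": {
  "translation": [
    [-15, 0, 0],
    [-20, 0, 0],
    [-25, 0, 0],
    [0, -30, -10],
    [0, -35, -15],
    [0, -35, -15],
    [0, -30, -15],
    [0, 0, 0],
    [20, 0, 0],
    [20, 0, 0]
  ],
  "turn": [
    [0, 0, 0],
    [0, 0, 0],
    [0, 0, 0],
    [0, 0, 0],
    [0, 0, 0],
    [0, 0, 0],
    [0, 0, 0],
    [0, 0, 0],
    [0, 0, 0],
    [0, 0, 0]
  ],
  "fingers": [0, 0, 0, 0, 0, 0, 0, 0, 0, 0]
}}

```text
t: 5.5
tcp_pos: [0.4074, 0.1031, 0.0451]
eef_rot: [1.5, 89.9, 3.7]
force: [0.2, -0.7, -2.3]
finger_gap: 0.0283
```

```bash
python3 - <<'E'
from h import *
from station import env
s=env.get_state();print(s["t"],s["tcp_pos"],s["finger_gap"],s["force"])
c,W=get("side");c2,W2=get("scene")
print(rect(W,(abs(W[...,0]-.4)<.1)&(abs(W[...,1]-.1)<.07)&(W[...,2]>.01)&(W[...,2]<.078)))
for n,X in(("side",W),("scene",W2)):
  m=(abs(X[...,0]-.457)<.05)&(abs(X[...,1]-.235)<.034)&(X[...,2]>.012)&(X[...,2]<.04)
  print(n,m.sum(),rect(X,m) if m.sum()>9 else "")
cv2.imwrite("pics/p5.png",cv2.cvtColor(np.hstack([c["color"][100:300,150:500],c2["color"][50:250,250:600]]),cv2.COLOR_RGB2BGR))
E
```

```text
5.5 [0.40743093 0.10310903 0.04514825] 0.02825876254487149 [ 0.22859394 -0.67212984 -2.34979132]
(array([405.4, 101.9]), array([139.8, 107.1]), 1.7, 2117, np.float64(62.9))
side 60 (array([461.5, 236.4]), array([41.7, 42.3]), 18.9, 60, np.float64(24.0))
scene 296 (array([460.8, 235.3]), array([48.9, 42.3]), 12.2, 296, np.float64(25.5))
```

View pics/p5.png

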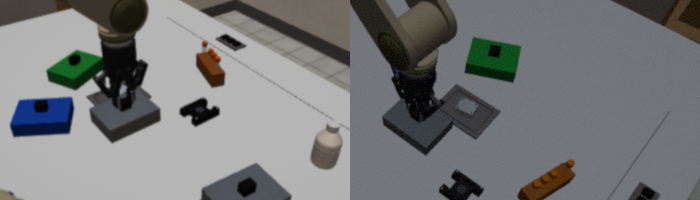

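The crop shows the tray now open at (468,108) with a rectangular light block in it: this is the module. The cover hangs in the grip over clear deck, so I'll set it down.

Call:
{"method": "arm_command", "body": {
  "translation": [
    [10, 0, 0],
    [8, 0, 0],
    [5, 0, 0],
    [3, 0, 0],
    [0, 0, 0],
    [0, 0, 0],
    [0, 0, 0],
    [0, 0, 0]
  ],
  "turn": [
    [0, 0, 0],
    [0, 0, 0],
    [0, 0, 0],
    [0, 0, 0],
    [0, 0, 0],
    [0, 0, 0],
    [0, 0, 0],
    [0, 0, 0]
  ],
  "fingers": [0, 0, 0, 0, 0, 0.6, 1, 1]
}}

```text
t: 6.4
tcp_pos: [0.4072, 0.103, 0.0195]
eef_rot: [-3.0, 90.0, -0.8]
force: [0.9, 0.3, -0.5]
finger_gap: 0.0706
```

Call:
{"method": "arm_command", "body": {
  "translation": [
    [-20, 0, 0],
    [-30, 0, 0],
    [-40, 0, 0],
    [-40, 10, 0],
    [0, 40, 20],
    [0, 40, 20],
    [0, 20, 10],
    [0, 0, 0]
  ],
  "turn": [
    [0, 0, 0],
    [0, 0, 0],
    [0, 0, 0],
    [0, 0, 0],
    [0, 0, 0],
    [0, 0, 0],
    [0, 0, 0],
    [0, 0, 0]
  ],
  "fingers": [1, 1, 1, 1, 1, 1, 1, 1]
}}

```text
t: 7.2
tcp_pos: [0.4533, 0.2168, 0.1491]
eef_rot: [65.8, 90.0, 68.1]
force: [-0.6, -0.7, 0.8]
finger_gap: 0.0851
```

```bash
python3 - <<'E'
from h import *
from station import env
s=env.get_state();print(s["t"],s["tcp_pos"],s["joint_pos"])
for n in("wrist","scene","side"):
    c,X=get(n)
    if n=="wrist": w=c;np.savez("w2.npz",**c)
    f=lambda x,y,dx,dy,lo,hi:(abs(X[...,0]-x)<dx)&(abs(X[...,1]-y)<dy)&(X[...,2]>lo)&(X[...,2]<hi)
    for nm,m in(("mod",f(.46,.236,.05,.034,.02,.032)),("knob",f(.405,.102,.06,.06,.056,.075)),("covtop",f(.405,.102,.09,.07,.034,.046)),("saddle",f(.593,.045,.06,.06,.01,.03)),("rails",f(.593,.045,.06,.06,.02,.03)),("tray",f(.457,.235,.09,.07,.003,.04))):
        if m.sum()>9: print(n,nm,rect(X,m))
cv2.imwrite("pics/p6.png",cv2.cvtColor(w["color"],cv2.COLOR_RGB2BGR))
E
```

```text
7.2 [0.45325577 0.21682411 0.14906366] [1.21711564e+01 1.79238738e+01 9.41682089e+01 1.94155037e-02
 6.78957613e+01 9.83599263e+00]
wrist mod (array([458. , 236.6]), array([48.8, 40.6]), 12.7, 2025, np.float64(27.0))
wrist knob (array([406.4, 105.1]), array([30.6, 23.3]), 3.6, 643, np.float64(64.7))
wrist covtop (array([406.2, 105.1]), array([138.6, 106.2]), 2.4, 8307, np.float64(41.0))
wrist saddle (array([568.4,  47. ]), array([33.7, 66.7]), 2.4, 712, np.float64(17.7))
wrist rails (array([562.3,  46.9]), array([20.6, 64.9]), 1.9, 263, np.float64(22.9))
wrist tray (array([453.1, 236.4]), array([136. , 170.6]), 89.9, 14562, np.float64(7.3))
scene mod (array([460.8, 235.6]), array([49. , 42.7]), 11.2, 260, np.float64(25.8))
scene knob (array([409.4, 103.9]), array([30.6, 22.6]), 2.2, 118, np.float64(63.6))
scene covtop (array([408.9, 103.8]), array([139.5, 105.8]), 2.3, 1874, np.float64(40.2))
scene saddle (array([595.1,  45.7]), array([80.1, 67.1]), 3.1, 822, np.float64(18.0))
scene rails (array([595. ,  46.2]), array([79.1, 66.1]), 3.3, 309, np.float64(22.4))
scene tray (array([457.1, 236.2]), array([137.1, 175.8]), 90.0, 1953, np.float64(6.8))
side mod (array([456.3, 233. ]), array([51.6, 42.3]), 15.7, 175, np.float64(24.5))
side knob (array([404.9, 102. ]), array([32., 23.]), 7.5, 93, np.float64(62.0))
side covtop (array([405.5, 102.9]), array([139.2, 109.4]), 2.2, 1425, np.float64(38.6))
side saddle (array([591.1,  44.6]), array([81.1, 68.7]), 2.5, 499, np.float64(16.0))
side rails (array([590.5,  44.5]), array([79.4, 66.6]), 2.1, 119, np.float64(21.1))
side tray (array([454.4, 234.7]), array([146.8, 115.1]), 2.3, 962, np.float64(5.8))
```

View pics/p6.png

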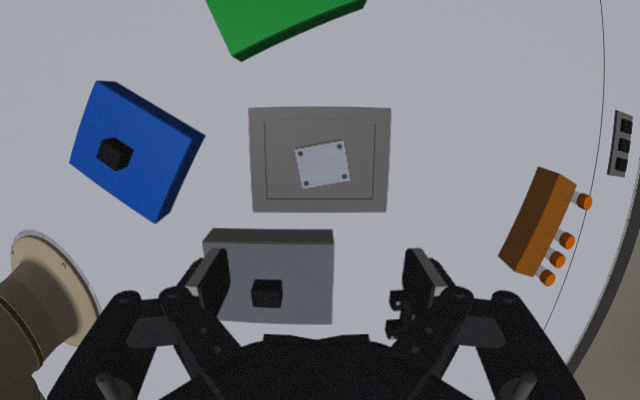

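The wrist picture shows the module at (323,163) in the open tray, screws up, turned about 12.5°. Cover a stands upright on the deck. Before planning tilted grasps I'll measure the gripper profile.

```bash
python3 - <<'E'
from h import *
from station import env
for n in("scene","side"):
    c,X=get(n); t=env.get_state()["tcp_pos"]
    m=(abs(X[...,0]-t[0])<.12)&(abs(X[...,1]-t[1])<.09)
    print(n,"tcp",np.round(t*1000))
    for lo in np.arange(.03,.2,.012):
        q=m&(X[...,2]-t[2]>=lo)&(X[...,2]-t[2]<lo+.012)
        if q.sum()>3: print(round(lo,3),q.sum(),np.round((np.percentile(X[q],[2,98],axis=0)-t)*1000)[:,:2].tolist())
E
```

```text
scene tcp [453. 214. 149.]
0.042 51 [[-52.0, -13.0], [57.0, 9.0]]
0.054 75 [[-54.0, -12.0], [58.0, 9.0]]
0.066 72 [[-53.0, -12.0], [58.0, 9.0]]
0.078 67 [[-65.0, -14.0], [69.0, 8.0]]
0.09 241 [[-68.0, -15.0], [75.0, 12.0]]
0.102 270 [[-67.0, -18.0], [74.0, 15.0]]
0.114 204 [[-67.0, -19.0], [73.0, 13.0]]
0.126 296 [[-63.0, -20.0], [71.0, 9.0]]
0.138 303 [[-63.0, -14.0], [70.0, 13.0]]
0.15 75 [[-14.0, -37.0], [39.0, 8.0]]
0.162 193 [[-24.0, -37.0], [39.0, 9.0]]
0.174 201 [[-20.0, -37.0], [39.0, 9.0]]
0.186 221 [[-23.0, -37.0], [39.0, 10.0]]
0.198 296 [[-22.0, -37.0], [37.0, 13.0]]
side tcp [453. 214. 149.]
0.03 4 [[-50.0, -9.0], [42.0, 8.0]]
0.042 57 [[-58.0, -14.0], [52.0, 13.0]]
0.054 75 [[-58.0, -14.0], [54.0, 7.0]]
0.066 79 [[-58.0, -15.0], [53.0, 8.0]]
0.078 76 [[-72.0, -15.0], [67.0, 8.0]]
0.09 214 [[-76.0, -17.0], [71.0, 11.0]]
0.102 245 [[-73.0, -20.0], [67.0, 13.0]]
0.114 215 [[-72.0, -21.0], [67.0, 9.0]]
0.126 307 [[-70.0, -21.0], [65.0, 5.0]]
0.138 233 [[-70.0, -16.0], [62.0, 9.0]]
0.15 99 [[-40.0, -39.0], [25.0, 3.0]]
0.162 172 [[-39.0, -39.0], [24.0, 4.0]]
0.174 177 [[-39.0, -39.0], [25.0, 2.0]]
0.186 181 [[-39.0, -39.0], [29.0, 2.0]]
0.198 209 [[-38.0, -38.0], [27.0, 12.0]]
```

```bash
cat >> h.py <<'E'
from scipy.spatial.transform import Rotation as Ro
def Rt(yaw,lean): return Ro.from_euler('z',yaw,degrees=True)*Ro.from_euler('y',90,degrees=True)*Ro.from_euler('z',lean,degrees=True)
def now():
    from station import env
    s=env.get_state();return s["tcp_pos"]*1000,Ro.from_euler('xyz',s["eef_rot"],degrees=True),s
def to(p,R,cur=None):
    "tool-frame shift (mm) along current axes, and rotvec, to target"
    if cur is None: P,C,_=now()
    else: P,C=cur
    return np.round(C.inv().apply(np.array(p)-P),1),np.round((C.inv()*R).as_rotvec(),3)
def tcp_for(c,yaw,lean,tv,tz,back=35):
    "TCP (mm) putting finger tip at module centre c + tv along v + tz up"
    y=np.radians(yaw);v=np.array([-np.sin(y),np.cos(y),0])
    return np.array(c)+tv*v+[0,0,tz]+back*Rt(yaw,lean).apply([1,0,0])
E
python3 - <<'E'
from h import *
P,C,s=now();g=tcp_for([458,236,16],12.5,-45,-8,.5);R=Rt(12.5,-45)
print(P,g,C.as_matrix().round(3).tolist())
print("yaw:",to(P,Rt(12.5,0)))
pre=g-80*R.apply([1,0,0]);print("pre",pre,to(pre,R,(P,Rt(12.5,0))), to(pre,R,(P,R)))
E
```

```text
[452.58496514 214.05810943 149.46023514] [465.08812407 204.0275385   -8.24873734] [[-0.0, -0.037, 0.999], [-0.0, 0.999, 0.037], [-1.0, -0.0, -0.0]]
yaw: (array([0., 0., 0.]), array([-0.181, -0.   ,  0.   ]))
pre [452.84445057 259.25518066  48.31980515] (array([101.1,  44.1,  10. ]), array([-0.   ,  0.   , -0.785])) (array([ 40.4, 102.7,  10. ]), array([0., 0., 0.]))
```

Call:
{"method": "arm_command", "body": {
  "translation": [
    [0, 0, 0],
    [0, 0, 0],
    [0, 0, 0],
    [0, 0, 0],
    [0, 0, 0],
    [0, 0, 0],
    [0, 0, 0],
    [0, 0, 0],
    [0, 0, 0],
    [0, 0, 0]
  ],
  "turn": [
    [-0.09, 0, 0],
    [-0.091, 0, 0],
    [0, 0, -0.1],
    [0, 0, -0.1],
    [0, 0, -0.1],
    [0, 0, -0.1],
    [0, 0, -0.1],
    [0, 0, -0.1],
    [0, 0, -0.1],
    [0, 0, -0.085]
  ],
  "fingers": [0.75, 0.75, 0.75, 0.75, 0.75, 0.75, 0.75, 0.75, 0.75, 0.75]
}}

```text
t: 8.45
tcp_pos: [0.4528, 0.2144, 0.1497]
eef_rot: [-90.0, 44.8, -77.4]
force: [0.2, -0.8, 0.2]
finger_gap: 0.064
```

```bash
python3 - <<'E'
from h import *
P,C,s=now();g=tcp_for([458,236,16],12.5,-45,-8,.5);R=Rt(12.5,-45)
pre=g-80*R.apply([1,0,0])
print(P,s["joint_pos"].round(1),s["finger_gap"],to(pre,R),to(g,R))
E
```

```text
[452.77130273 214.41669714 149.68590454] [ 33.6  32.5  85.6 -41.8  83.9  34.1] 0.06397254517558813 (array([ 40.4, 102.8,   9.7]), array([-0.   ,  0.001,  0.003])) (array([120.4, 103. ,   9.7]), array([-0.   ,  0.001,  0.003]))
```

Call:
{"method": "arm_command", "body": {
  "translation": [
    [10, 25, 2],
    [10, 26, 2],
    [10, 26, 3],
    [10, 26, 3],
    [20, 0, 0],
    [20, 0, 0],
    [0, 0, 0],
    [0, 0, 0]
  ],
  "turn": [
    [0, 0, 0],
    [0, 0, 0],
    [0, 0, 0],
    [0, 0, 0],
    [0, 0, 0],
    [0, 0, 0],
    [0, 0, 0],
    [0, 0, 0]
  ],
  "fingers": [0.75, 0.75, 0.75, 0.75, 0.75, 0.75, 0.75, 0.75]
}}

```text
t: 9.25
tcp_pos: [0.4592, 0.2327, 0.0206]
eef_rot: [-90.0, 45.0, -77.5]
force: [0.2, 0.6, 0.3]
finger_gap: 0.064
```

```bash
python3 - <<'E'
from h import *
P,C,s=now();g=tcp_for([458,236,16],12.5,-45,-8,.5);R=Rt(12.5,-45)
print(P,s["joint_pos"].round(1),to(g,R))
ims=[]
for n in("wrist","scene","side"):
    c,X=get(n);ims.append(c["color"])
    T=(X*1000-P)@C.as_matrix()  # tool coords
    m=(T[...,0]>-75)&(T[...,0]<-10)&(abs(T[...,1])<25)&(abs(T[...,2])<60)&(X[...,2]>.03)
    for sg in(-1,1):
        q=m&(np.sign(T[...,2])==sg)
        if q.sum()>5: print(n,sg,q.sum(),np.percentile(T[q],[2,50,98],axis=0).round().tolist())
    f=lambda x,y,dx,dy,lo,hi:(abs(X[...,0]-x)<dx)&(abs(X[...,1]-y)<dy)&(X[...,2]>lo)&(X[...,2]<hi)
    q=f(.458,.236,.04,.035,.02,.03)
    if q.sum()>9: print(n,"mod",rect(X,q))
cv2.imwrite("pics/p7.png",cv2.cvtColor(np.hstack([ims[0][100:,120:520],ims[2][100:250,200:400].repeat(2,0).repeat(2,1)]),cv2.COLOR_RGB2BGR))
E
```

```text
[459.24146489 232.68258211  20.6435653 ] [ 34.7  45.1  85.8 -42.7  74.8  43.5] (array([41.1, -0.3, -0.5]), array([-0.   ,  0.   , -0.001]))
wrist -1 1805 [[-75.0, -10.0, -45.0], [-60.0, 7.0, -33.0], [-39.0, 12.0, -32.0]]
wrist 1 1824 [[-75.0, -10.0, 31.0], [-60.0, 7.0, 32.0], [-39.0, 12.0, 44.0]]
wrist mod (array([458.1, 236.9]), array([48.1, 42.9]), 13.3, 3063, np.float64(26.8))
scene -1 96 [[-74.0, -13.0, -43.0], [-56.0, -8.0, -34.0], [-37.0, 9.0, -30.0]]
scene 1 91 [[-74.0, -14.0, 34.0], [-58.0, -8.0, 41.0], [-38.0, 5.0, 48.0]]
scene mod (array([460.7, 234.8]), array([48.2, 42.1]), 13.1, 254, np.float64(26.1))
side -1 113 [[-74.0, -13.0, -48.0], [-55.0, -6.0, -42.0], [-35.0, 8.0, -34.0]]
side 1 105 [[-75.0, -12.0, 29.0], [-56.0, -4.0, 32.0], [-35.0, 12.0, 44.0]]
side mod (array([456.2, 235.5]), array([48.7, 43.9]), 13.7, 172, np.float64(24.3))
```

View pics/p7.png

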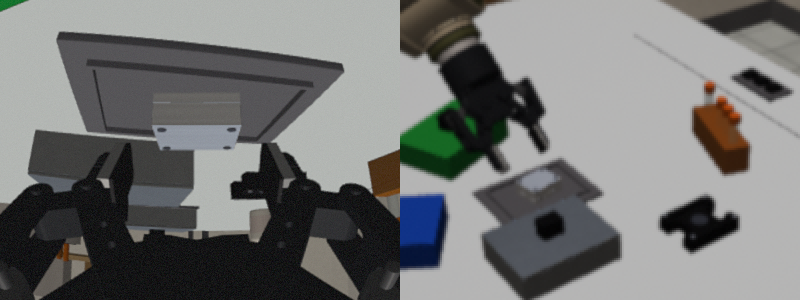

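The wrist view shows the module at (195,120) in the crop, squarely between the tilted fingers. I'll advance and grip.

Call:
{"method": "arm_command", "body": {
  "translation": [
    [15, 0, 0],
    [15, 0, 0],
    [9, 0, 0],
    [0, 0, 0],
    [0, 0, 0],
    [0, 0, 0],
    [0, 0, 0],
    [0, 0, 0]
  ],
  "turn": [
    [0, 0, 0],
    [0, 0, 0],
    [0, 0, 0],
    [0, 0, 0],
    [0, 0, 0],
    [0, 0, 0],
    [0, 0, 0],
    [0, 0, 0]
  ],
  "fingers": [0.75, 0.75, 0.75, 0.75, 0.3, 0.3, 0.3, 0.3]
}}

```text
t: 10.2
tcp_pos: [0.4652, 0.2064, -0.0073]
eef_rot: [-89.9, 45.0, -77.4]
force: [-0.1, 2.1, 0.6]
finger_gap: 0.047
```

Call:
{"method": "arm_command", "body": {
  "translation": [
    [-10, -10, 0],
    [-20, -20, 0],
    [-30, -30, 0],
    [-15, -15, 0],
    [0, 0, 0]
  ],
  "turn": [
    [0, 0, 0],
    [0, 0, 0],
    [0, 0, 0],
    [0, 0, 0],
    [0, 0, 0]
  ],
  "fingers": [0, 0, 0, 0, 0]
}}

```text
t: 10.7
tcp_pos: [0.4661, 0.2067, 0.1021]
eef_rot: [-89.5, 45.1, -77.1]
force: [0.4, 0.1, -1.0]
finger_gap: 0.0467
```

```bash
python3 - <<'E'
from h import *
P,C,s=now();R=Rt(12.5,-45)
g0=np.array([465.2,206.4,-7.3]);o=R.inv().apply(np.array([458,236,16])-g0);o[2]=0;print("o",o,P,s["finger_gap"])
for n in("scene","side"):
    c,X=get(n);T=(X*1000-P)@C.as_matrix()-o
    m=(np.linalg.norm(T,axis=-1)<32)&(c["color"].min(-1)>60)
    a=np.radians(45);v=T[...,0]*-np.cos(a)+T[...,1]*np.cos(a);z=-(T[...,0]+T[...,1])*np.cos(a)
    if m.sum()>5: print(n,m.sum(),np.percentile(np.stack([v[m],z[m],T[m][:,2]],1),[3,50,97],axis=0).round(1).tolist())
R2=Rt(12.5,45);e=np.array([540,-90,21])-R2.apply(o)
hi=e+[0,0,110]
print("edge tcp",e,"move now->hi in cur tool",to(hi,R2),"cur world delta",hi-P)
E
```

```text
o [-38.01174622   5.06057021   0.        ] [466.06680052 206.73927716 102.13705399] 0.046718643350418726
scene 293 [[-21.0, -7.1, -25.1], [-5.9, 9.9, 0.3], [16.5, 13.2, 23.8]]
side 256 [[-22.5, -11.4, -27.3], [-12.6, 5.7, 0.5], [15.9, 12.1, 24.3]]
edge tcp [534.956957   -67.25230303  -9.45672703] move now->hi in cur tool (array([ 197.8, -200.9,    9.2]), array([1.00e-03, 0.00e+00, 1.57e+00])) cur world delta [  68.89015647 -273.99158019   -1.59378102]
```

Call:
{"method": "arm_command", "body": {
  "translation": [
    [20, -20, 1],
    [28, -28, 1],
    [28, -29, 1],
    [28, -29, 1],
    [28, -29, 2],
    [28, -29, 2],
    [25, -25, 1],
    [13, -12, 0]
  ],
  "turn": [
    [0, 0, 0],
    [0, 0, 0],
    [0, 0, 0],
    [0, 0, 0],
    [0, 0, 0],
    [0, 0, 0],
    [0, 0, 0],
    [0, 0, 0]
  ],
  "fingers": [0, 0, 0, 0, 0, 0, 0, 0]
}}

```text
t: 11.6
tcp_pos: [0.5345, -0.07, 0.0992]
eef_rot: [-90.2, 45.1, -77.7]
force: [-0.0, -0.1, -0.5]
finger_gap: 0.0465
```

Call:
{"method": "arm_command", "body": {
  "translation": [
    [0, 0, 0],
    [0, 0, 0],
    [0, 0, 0],
    [0, 0, 0],
    [0, 0, 0],
    [0, 0, 0],
    [0, 0, 0]
  ],
  "turn": [
    [0, 0, 0.11],
    [0, 0, 0.11],
    [0, 0, 0.11],
    [0, 0, 0.11],
    [0, 0, 0.11],
    [0, 0, 0.11],
    [0, 0, 0.11]
  ],
  "fingers": [0, 0, 0, 0, 0, 0, 0]
}}

```text
t: 12.3
tcp_pos: [0.5346, -0.0672, 0.0997]
eef_rot: [-95.2, 89.5, -82.6]
force: [-0.7, 1.0, -0.7]
finger_gap: 0.0468
```

Call:
{"method": "arm_command", "body": {
  "translation": [
    [0, 0, 0],
    [0, 0, 0],
    [0, 0, 0],
    [0, 0, 0],
    [0, 0, 0],
    [0, 0, 0],
    [0, 0, 0],
    [0, 0, 0]
  ],
  "turn": [
    [0, 0, 0.11],
    [0, 0, 0.11],
    [0, 0, 0.11],
    [0, 0, 0.11],
    [0, 0, 0.12],
    [0, 0, 0.12],
    [0, 0, 0.12],
    [0, 0, 0]
  ],
  "fingers": [0, 0, 0, 0, 0, 0, 0, 0]
}}

```text
t: 13.1
tcp_pos: [0.534, -0.0686, 0.0973]
eef_rot: [90.4, 44.7, 102.7]
force: [-1.3, 0.2, 0.2]
finger_gap: 0.0467
```

```bash
cat >> h.py <<'E'
def modsec(o,lean,names=("scene","side","wrist")):
    "module points in its tool-fixed section frame: v,z,u relative to expected centre, for a tool at this lean"
    P,C,s=now();a=np.radians(lean)
    for n in names:
        c,X=get(n);T=(X*1000-P)@C.as_matrix()-o
        W=T@np.array([[np.cos(a),np.sin(a),0],[-np.sin(a),np.cos(a),0],[0,0,1]]).T if 0 else T@C.as_matrix().T
        m=(np.linalg.norm(T,axis=-1)<33)&(c["color"].min(-1)>60)
        if m.sum()>5: print(n,m.sum(),"rel world-ish v,z,u",np.percentile(np.stack([W[m][:,1],W[m][:,2],T[m][:,2]],1),[3,50,97],axis=0).round(1).tolist())
E
python3 - <<'E'
from h import *
o=np.array([-38,5.1,0]);R2=Rt(12.5,45);e=np.array([540,-90,21])-R2.apply(o)
P,C,s=now();print(P,s["joint_pos"].round(1),s["finger_gap"],s["t"],to(e,R2))
modsec(o,45)
E
```

```text
[533.99920293 -68.55232777  97.26627116] [-35.2  42.6  76.4  28.7  96.8 -53.4] 0.0466766937290829 13.1 (array([ 75.8, -75.1,   1.8]), array([-0.005, -0.002, -0.005]))
scene 296 rel world-ish v,z,u [[-12.9, 3.5, -24.1], [-0.9, 19.4, 2.4], [11.9, 21.9, 26.0]]
side 177 rel world-ish v,z,u [[-13.2, -19.4, -26.1], [-0.8, 18.9, -11.1], [11.3, 20.6, 20.5]]
wrist 6964 rel world-ish v,z,u [[-11.4, -9.9, -23.0], [-1.9, 22.3, -0.1], [12.7, 23.7, 22.9]]
```

Call:
{"method": "arm_command", "body": {
  "translation": [
    [15, -15, 0],
    [20, -20, 1],
    [20, -20, 1],
    [12, -12, 0],
    [4, -4, 0],
    [2, -2, 0],
    [1, -1, 0],
    [0, 0, 0]
  ],
  "turn": [
    [0, 0, 0],
    [0, 0, 0],
    [0, 0, 0],
    [0, 0, 0],
    [0, 0, 0],
    [0, 0, 0],
    [0, 0, 0],
    [0, 0, 0]
  ],
  "fingers": [0, 0, 0, 0, 0, 0, 0, 0]
}}

```text
t: 14.05
tcp_pos: [0.5374, -0.0673, -0.0034]
eef_rot: [89.9, 45.1, 102.5]
force: [0.1, 0.6, -1.1]
finger_gap: 0.0468
```

```bash
python3 - <<'E'
from h import *
o=np.array([-38,5.1,0]);P,C,s=now();print(P,s["force"],"centre",P+C.apply(o))
modsec(o,45)
P,C,s=now();print(P,s["force"])
E
```

```text
[537.41802792 -67.29970789  -3.41813143] [ 0.1059891   0.59340161 -1.08971698] centre [542.43264044 -89.96455392  27.09692085]
scene 280 rel world-ish v,z,u [[-15.1, -27.3, -22.1], [-2.4, 19.0, 0.1], [11.8, 21.5, 25.7]]
side 178 rel world-ish v,z,u [[-13.3, -11.6, -29.4], [-1.8, 17.5, -8.1], [10.3, 19.8, 20.0]]
wrist 8078 rel world-ish v,z,u [[-16.1, -26.6, -23.9], [-4.4, 19.6, -0.6], [11.5, 21.2, 22.8]]
[537.26376727 -67.26941533  -3.62489961] [-0.58260033  0.16468353 -0.81004635]
```

Call:
{"method": "arm_command", "body": {
  "translation": [
    [0.9, -0.9, 0],
    [0.9, -0.9, 0],
    [0.9, -0.9, 0],
    [0.9, -0.9, 0],
    [0, 0, 0]
  ],
  "turn": [
    [0, 0, 0],
    [0, 0, 0],
    [0, 0, 0],
    [0, 0, 0],
    [0, 0, 0]
  ],
  "fingers": [0, 0, 0, 0, 0]
}}

```text
t: 14.7
tcp_pos: [0.5369, -0.067, -0.0095]
eef_rot: [90.0, 45.0, 102.6]
force: [-0.3, 0.3, -1.3]
finger_gap: 0.0464
```

Call:
{"method": "arm_command", "body": {
  "translation": [
    [0.5, -0.5, 0],
    [0.5, -0.5, 0],
    [0, 0, 0]
  ],
  "turn": [
    [0, 0, 0],
    [0, 0, 0],
    [0, 0, 0]
  ],
  "fingers": [0, 0, 0]
}}

```text
t: 15.0
tcp_pos: [0.5371, -0.0671, -0.0099]
eef_rot: [90.0, 45.0, 102.5]
force: [-1.1, -1.1, 5.8]
finger_gap: 0.0468
```

Call:
{"method": "arm_command", "body": {
  "translation": [
    [0, 0, 0],
    [0, 0, 0],
    [0, 0, 0],
    [-10, 0, 0],
    [-25, 0, 0],
    [-30, 0, 0],
    [-30, 0, 0],
    [-30, 0, 0],
    [0, 0, 0]
  ],
  "turn": [
    [0, 0, 0],
    [0, 0, 0],
    [0, 0, 0],
    [0, 0, 0],
    [0, 0, 0],
    [0, 0, 0],
    [0, 0, 0],
    [0, 0, 0],
    [0, 0, 0]
  ],
  "fingers": [0.65, 0.75, 0.75, 0.75, 0.75, 0.75, 0.75, 0.75, 0.75]
}}

```text
t: 15.9
tcp_pos: [0.5575, -0.1566, 0.0804]
eef_rot: [89.7, 45.3, 102.2]
force: [0.1, 0.3, -0.3]
finger_gap: 0.0639
```

```bash
python3 - <<'E'
from h import *
P,C,s=now();print(P,s["joint_pos"].round(1),s["finger_gap"],s["t"])
ims=[]
for n in("scene","side","wrist"):
    c,X=get(n);ims.append(c["color"])
    q=(abs(X[...,0]-.541)<.05)&(abs(X[...,1]+.09)<.04)&(X[...,2]>.034)&(X[...,2]<.046)&(c["color"].min(-1)>60)
    if q.sum()>9: print(n,"top",rect(X,q))
cv2.imwrite("pics/p8.png",cv2.cvtColor(ims[2][80:,80:560],cv2.COLOR_RGB2BGR))
E
```

```text
[ 557.4832892  -156.62341576   80.3549839 ] [-40.   50.5  63.6  26.2 102.5 -55.4] 0.06388298045812642 15.9
scene top (array([543.9, -90.4]), array([48.2, 20.9]), 13.1, 215, np.float64(40.1))
side top (array([539.9, -91.7]), array([48.7, 21.3]), 13.9, 152, np.float64(38.4))
wrist top (array([541.7, -89.6]), array([47.9, 21.5]), 13.2, 1394, np.float64(40.7))
```

View pics/p8.png

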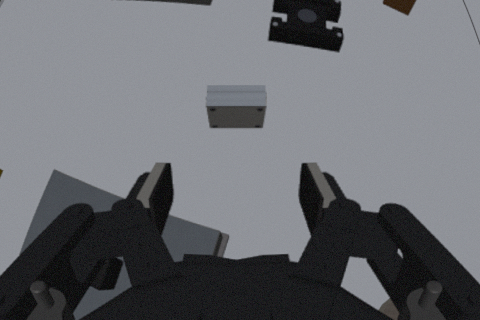

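The wrist view shows the module standing on its edge at (237,107), back screws towards the camera. Next is the second grasp from the other side.

```bash
python3 - <<'E'
from h import *
R=Rt(13,-45);g=tcp_for([541.8,-89.8,20],13,-45,0,-8);pre=g-80*R.apply([1,0,0])
P,C,s=now();up=np.array([545,-80,190])
print("g",g,"pre",pre,"now->up cur tool",to(up,R)); print("up->pre in new tool",to(pre,R,(up,R)))
E
```

```text
g [ 547.36725456 -113.91442881  -12.74873734] pre [534.64210128 -58.79573439  43.81980515] now->up cur tool (array([-27.9, 131.7,   5.2]), array([-9.000e-03, -1.000e-03, -1.572e+00]))
up->pre in new tool (array([ 87.1, 119.6,  -5.3]), array([0., 0., 0.]))
```

Call:
{"method": "arm_command", "body": {
  "translation": [
    [-8, 30, 1],
    [-8, 35, 1],
    [-7, 35, 2],
    [-5, 32, 1],
    [0, 0, 0],
    [0, 0, 0],
    [0, 0, 0],
    [0, 0, 0],
    [0, 0, 0],
    [0, 0, 0]
  ],
  "turn": [
    [0, 0, 0],
    [0, 0, 0],
    [0, 0, 0],
    [0, 0, 0],
    [-0.009, 0, -0.131],
    [0, 0, -0.131],
    [0, 0, -0.131],
    [0, 0, -0.131],
    [0, 0, -0.131],
    [0, 0, -0.131]
  ],
  "fingers": [0.75, 0.75, 0.75, 0.75, 0.75, 0.75, 0.75, 0.75, 0.75, 0.75]
}}

```text
t: 17.05
tcp_pos: [0.5447, -0.0796, 0.1905]
eef_rot: [-43.1, 89.5, -30.1]
force: [-0.4, 0.1, 0.7]
finger_gap: 0.0643
```

Call:
{"method": "arm_command", "body": {
  "translation": [
    [0, 0, 0],
    [0, 0, 0],
    [0, 0, 0],
    [0, 0, 0],
    [0, 0, 0],
    [0, 0, 0],
    [0, 0, 0]
  ],
  "turn": [
    [0, 0, -0.131],
    [0, 0, -0.131],
    [0, 0, -0.131],
    [0, 0, -0.131],
    [0, 0, -0.131],
    [0, 0, -0.131],
    [0, 0, 0]
  ],
  "fingers": [0.75, 0.75, 0.75, 0.75, 0.75, 0.75, 0.75]
}}

```text
t: 17.75
tcp_pos: [0.5434, -0.0779, 0.1876]
eef_rot: [-90.1, 44.9, -76.8]
force: [-0.2, 0.3, -0.1]
finger_gap: 0.064
```

```bash
python3 - <<'E'
from h import *
R=Rt(13,-45);g=tcp_for([541.8,-89.8,20],13,-45,0,-8);pre=g-80*R.apply([1,0,0])
P,C,s=now();print(P,s["joint_pos"].round(1),s["t"],to(pre,R),to(g,R))
E
```

```text
[543.41076884 -77.89636557 187.60613313] [  0.2  22.   95.8 -51.4  62.   12.4] 17.75 (array([ 86.9, 116.4,  -4.1]), array([0.003, 0.002, 0.002])) (array([166.9, 116.5,  -4.2]), array([0.003, 0.002, 0.002]))
```

Call:
{"method": "arm_command", "body": {
  "translation": [
    [20, 29, -1],
    [20, 29, -1],
    [20, 29, -1],
    [27, 29, -1],
    [20, 0, 0],
    [20, 0, 0],
    [0, 0, 0]
  ],
  "turn": [
    [0, 0, 0],
    [0, 0, 0],
    [0, 0, 0],
    [0, 0, 0],
    [0, 0, 0],
    [0, 0, 0],
    [0, 0, 0]
  ],
  "fingers": [0.75, 0.75, 0.75, 0.75, 0.75, 0.75, 0.75]
}}

```text
t: 18.45
tcp_pos: [0.5428, -0.0902, 0.0173]
eef_rot: [-89.8, 45.1, -77.1]
force: [-0.7, 0.1, 0.2]
finger_gap: 0.0641
```

```bash
python3 - <<'E'
from h import *
R=Rt(13,-45);g=tcp_for([541.8,-89.8,20],13,-45,0,-8)
P,C,s=now();print(P,s["force"],to(g,R))
for n in("scene","side","wrist"):
    c,X=get(n)
    q=(abs(X[...,0]-.541)<.03)&(abs(X[...,1]+.09)<.03)&(X[...,2]>.034)&(X[...,2]<.046)&(c["color"].min(-1)>60)
    if q.sum()>9: print(n,"top",rect(X,q))
    T=(X*1000-P)@C.as_matrix()
    m=(T[...,0]>-60)&(T[...,0]<-10)&(abs(T[...,1])<16)&(abs(T[...,2])>28)&(abs(T[...,2])<50)&(X[...,2]>.01)
    if m.sum()>9: print(n,"tips",np.percentile(T[m],[1,99],axis=0).round().tolist())
E
```

```text
[542.80784919 -90.2324322   17.27546925] [-0.66352083  0.10554064  0.24063832] (array([38.3,  4.1, -0.9]), array([-0.004, -0.001, -0.001]))
scene top (array([544.4, -90.3]), array([47.9, 20.7]), 13.1, 219, np.float64(40.2))
scene tips [[-60.0, -13.0, -43.0], [-36.0, 9.0, 47.0]]
side top (array([539.8, -91.5]), array([49.3, 20.9]), 12.8, 150, np.float64(38.4))
side tips [[-60.0, -13.0, -47.0], [-36.0, 11.0, 42.0]]
wrist top (array([540.8, -88. ]), array([48.3, 21.7]), 12.5, 1607, np.float64(40.6))
wrist tips [[-60.0, -11.0, -45.0], [-39.0, 11.0, 45.0]]
```

Call:
{"method": "arm_command", "body": {
  "translation": [
    [13, 1, 0],
    [13, 1, 0],
    [11, 1, 0],
    [0, 0, 0],
    [0, 0, 0],
    [0, 0, 0],
    [0, 0, 0],
    [0, 0, 0]
  ],
  "turn": [
    [0, 0, 0],
    [0, 0, 0],
    [0, 0, 0],
    [0, 0, 0],
    [0, 0, 0],
    [0, 0, 0],
    [0, 0, 0],
    [0, 0, 0]
  ],
  "fingers": [0.75, 0.75, 0.75, 0.75, 0, 0, 0, 0]
}}

```text
t: 19.4
tcp_pos: [0.5497, -0.1122, -0.0091]
eef_rot: [-89.5, 44.9, -76.7]
force: [0.4, 0.9, -0.6]
finger_gap: 0.0468
```

Call:
{"method": "arm_command", "body": {
  "translation": [
    [-10, -10, 0],
    [-20, -20, 0],
    [-30, -30, 0],
    [-20, -20, 0],
    [0, 0, 0]
  ],
  "turn": [
    [0, 0, 0],
    [0, 0, 0],
    [0, 0, 0],
    [0, 0, 0],
    [0, 0, 0]
  ],
  "fingers": [0, 0, 0, 0, 0]
}}

```text
t: 19.9
tcp_pos: [0.5505, -0.1123, 0.108]
eef_rot: [-89.0, 44.8, -76.3]
force: [-0.4, 0.6, -0.6]
finger_gap: 0.0467
```

```bash
python3 - <<'E'
from h import *
P,C,s=now();print(P,s["finger_gap"],s["joint_pos"].round(1))
R=Rt(13,-45)
# o: module centre in tool, from grasp: use commanded-ish tip geometry, T_e=(0,-8), back 35
v=np.array([-np.sin(np.radians(13)),np.cos(np.radians(13)),0])
o=R.inv().apply([0,0,8])+[-35,0,0];print("o",o)
modsec(o,-45)
E
```

```text
[ 550.52249305 -112.27717324  107.96162767] 0.04667434595436157 [ -3.7  28.6 100.  -58.3  52.7  21.5]
o [-4.06568542e+01 -5.65685425e+00  8.88178420e-16]
scene 329 rel world-ish v,z,u [[-15.3, -12.8, -26.0], [-2.1, 16.2, 2.2], [9.9, 18.9, 30.0]]
side 386 rel world-ish v,z,u [[-16.4, -23.2, -29.5], [-8.9, 6.0, -5.8], [15.8, 13.9, 21.5]]
wrist 6010 rel world-ish v,z,u [[-3.8, -25.3, -24.4], [7.0, -1.4, -2.1], [13.9, 13.5, 20.3]]
```

Call:
{"method": "arm_command", "body": {
  "translation": [
    [-15, -15, 0],
    [-15, -15, 0],
    [0, 0, 0],
    [0, 0, 0],
    [0, 0, 0],
    [0, 0, 0],
    [0, 0, 0],
    [0, 0, 0]
  ],
  "turn": [
    [0, 0, 0.1],
    [0, 0, 0.112],
    [0, 0, 0.113],
    [0, 0, 0.112],
    [0, 0, 0.112],
    [0, 0, 0.112],
    [0, 0, 0.112],
    [0, 0, 0.112]
  ],
  "fingers": [0, 0, 0, 0, 0, 0, 0, 0]
}}

```text
t: 20.85
tcp_pos: [0.5487, -0.1143, 0.145]
eef_rot: [87.6, 84.0, 100.5]
force: [-0.0, -0.2, -0.7]
finger_gap: 0.0468
```

Call:
{"method": "arm_command", "body": {
  "translation": [
    [0, 0, 0],
    [0, 0, 0],
    [0, 0, 0],
    [0, 0, 0],
    [0, 0, 0],
    [0, 0, 0],
    [0, 0, 0]
  ],
  "turn": [
    [0, 0, 0.115],
    [0, 0, 0.115],
    [0, 0, 0.115],
    [0, 0, 0.114],
    [0, 0, 0.114],
    [0, 0, 0.113],
    [0, 0, 0]
  ],
  "fingers": [0, 0, 0, 0, 0, 0, 0]
}}

```text
t: 21.55
tcp_pos: [0.5481, -0.1155, 0.1423]
eef_rot: [90.0, 44.7, 102.8]
force: [-0.5, 0.2, -1.0]
finger_gap: 0.0468
```

```bash
python3 - <<'E'
from h import *
P,C,s=now();print(P,s["finger_gap"],s["joint_pos"].round(1),s["t"])
o=Rt(13,-45).inv().apply(np.array([541.8,-89.8,20])-[549.7,-112.2,-9.1]);o[2]=0;print("o",o)
R=Rt(2.3,45);tgt=np.array([593,45.5,26+70])-R.apply(o);print("tgt",tgt,to(tgt,R),"after turn:",to(tgt,R,(P,R)))
modsec(o,45)
E
```

```text
[ 548.05986428 -115.50933286  142.34255441] 0.046783023626801604 [-37.8  43.5  67.3  27.9 105.3 -52. ] 21.55
o [-37.26665065  -3.88696401   0.        ]
tgt [591.83216484  74.5765569   72.39699722] (array([174. ,  74. ,  84.7]), array([ 0.129, -0.13 , -0.005])) after turn: (array([182.5,  83.6,  51.4]), array([0., 0., 0.]))
scene 424 rel world-ish v,z,u [[-22.5, 4.1, -21.8], [1.7, 8.4, -1.4], [21.0, 15.7, 25.3]]
side 152 rel world-ish v,z,u [[-23.6, -9.7, -30.0], [12.0, 6.2, -15.4], [21.1, 13.6, 22.4]]
wrist 7244 rel world-ish v,z,u [[-20.0, 2.4, -22.3], [-0.0, 12.0, 0.4], [21.8, 13.8, 22.8]]
```

Call:
{"method": "arm_command", "body": {
  "translation": [
    [0, 0, 0],
    [0, 0, 0],
    [20, 10, 6],
    [30, 14, 8],
    [30, 14, 8],
    [30, 14, 9],
    [30, 14, 9],
    [27, 12, 7],
    [15, 6, 4],
    [0, 0, 0]
  ],
  "turn": [
    [0.064, -0.065, 0],
    [0.065, -0.065, -0.005],
    [0, 0, 0],
    [0, 0, 0],
    [0, 0, 0],
    [0, 0, 0],
    [0, 0, 0],
    [0, 0, 0],
    [0, 0, 0],
    [0, 0, 0]
  ],
  "fingers": [0, 0, 0, 0, 0, 0, 0, 0, 0, 0]
}}

```text
t: 22.7
tcp_pos: [0.592, 0.0774, 0.0763]
eef_rot: [89.4, 45.3, 92.2]
force: [0.4, -0.7, -0.8]
finger_gap: 0.0466
```

```bash
cat >> h.py <<'E'
def top(X,c,zlo,zhi,x=.593,y=.045,w=.04,dark=None):
    q=(abs(X[...,0]-x)<w)&(abs(X[...,1]-y)<w)&(X[...,2]>zlo)&(X[...,2]<zhi)
    b=c["color"].min(-1)
    if dark is not None: q&=(b<45) if dark else (b>45)
    return rect(X,q) if q.sum()>9 else q.sum()
E
python3 - <<'E'
from h import *
P,C,s=now();print(P,s["finger_gap"],s["joint_pos"].round(1),s["t"])
o=np.array([-37.3,-3.9,0]);R=Rt(2.3,45);tgt=np.array([593,45.5,26+70])-R.apply(o);print(to(tgt,R),"exp centre",P+C.apply(o))
ims=[]
for n in("scene","side","wrist"):
    c,X=get(n);ims.append(c["color"])
    print(n,"modtop",top(X,c,.098,.125,dark=False),"saddle",top(X,c,.008,.03,w=.06,dark=True))
a=ims[2][60:360,100:560];cv2.imwrite("pics/p9.png",cv2.cvtColor(np.hstack([a,ims[0][130:280,290:440].repeat(2,0).repeat(2,1)]),cv2.COLOR_RGB2BGR))
E
```

```text
[591.97880111  77.36538838  76.27642617] 0.04657622466618234 [-22.5  41.5  82.   40.2  81.5 -40.5] 22.7
(array([ 0.8, -4.7, -0.3]), array([0.009, 0.001, 0.006])) exp centre [593.14350127  48.39959641 100.06983638]
scene modtop (array([594.5,  53.7]), array([73.6, 30.1]), 5.2, 247, np.float64(108.6)) saddle (array([620.7,  25.8]), array([23.5, 36.9]), 49.6, 120, np.float64(18.2))
side modtop (array([575.2,  28.1]), array([50.3, 59.4]), 49.8, 60, np.float64(102.5)) saddle (array([589.7,  43.2]), array([77.3, 65.9]), 2.3, 463, np.float64(15.5))
wrist modtop (array([592.9,  43.5]), array([74.4, 47.2]), 2.5, 7886, np.float64(110.1)) saddle (array([593.9,  25.3]), array([78.7, 20.1]), 2.5, 2199, np.float64(21.7))
```

View pics/p9.png

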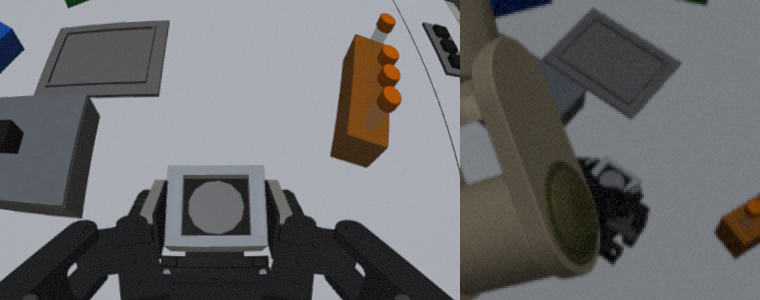

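The wrist view shows the module held lens up at (217,205), with part of the saddle visible below at (215,262). I'll measure both in the same camera.

```bash
python3 - <<'E'
from h import *
P,C,s=now();o=np.array([-37.3,-3.9,0]);cc=P+C.apply(o);print("exp",cc)
c,X=get("wrist");b=c["color"].min(-1)
q=(abs(X[...,0]*1000-cc[0])<30)&(abs(X[...,1]*1000-cc[1])<30)&(X[...,2]>.104)&(X[...,2]<.118)&(b>75)
k,l,st,ce=cv2.connectedComponentsWithStats(q.astype(np.uint8));i=1+st[1:,4].argmax();q=l==i
print(rect(X,q),np.percentile(X[q]*1000,[1,99],axis=0).round(1).tolist(),ce[i])
A=np.c_[X[q][:,:2],np.ones(q.sum())];f=np.linalg.lstsq(A,X[q][:,2],rcond=None)[0];print("tilt x,y deg",np.degrees(f[:2]))
w=(X[...,2]>.01)&(X[...,2]<.028)&(b<60)&(abs(X[...,0]-.593)<.06)&(abs(X[...,1]-.045)<.05)
k,l,st,ce=cv2.connectedComponentsWithStats(w.astype(np.uint8))
for i in range(1,k):
    if st[i,4]>60: print("sad",st[i],rect(X,l==i),np.percentile(X[l==i]*1000,[.5,99.5],axis=0).round(1).tolist())
E
```

```text
exp [593.85786924  45.35324783 100.78964096]
(array([594.3,  46.3]), array([59.2, 43.7]), 7.2, 4518, np.float64(110.6)) [[565.9, 25.6, 105.4], [620.3, 66.4, 116.3]] [315.85436034 266.33200531]
tilt x,y deg [0.36109513 0.54235192]
sad [ 261  312  109   27 2272] (array([593.9,  24.8]), array([78.8, 20.1]), 2.4, 2272, np.float64(21.7)) [[555.1, 15.0, 15.3], [632.2, 35.2, 24.5]]
```

Call:
{"method": "arm_command", "body": {
  "translation": [
    [10.7, -9.3, 0],
    [15, -15, 0],
    [10, -10, 0],
    [5, -5, 0],
    [2, -2, 0],
    [0, 0, 0]
  ],
  "turn": [
    [0, 0, 0],
    [0, 0, 0],
    [0, 0, 0],
    [0, 0, 0],
    [0, 0, 0],
    [0, 0, 0]
  ],
  "fingers": [0, 0, 0, 0, 0, 0]
}}

```text
t: 23.5
tcp_pos: [0.593, 0.0759, 0.0169]
eef_rot: [89.4, 45.3, 92.0]
force: [0.2, -0.2, -0.6]
finger_gap: 0.047
```

```bash
cat > m.py <<'E'
from h import *
from station import env
for r in range(3):
    P,C,s=now();o=np.array([-37.3,-3.9,0]);cc=P+C.apply(o);print("exp",cc.round(1),s["eef_rot"].round(2),s["force"].round(1))
    c,X=get("wrist");b=c["color"].min(-1)
    u=np.array([np.cos(np.radians(2.3)),np.sin(np.radians(2.3))])
    q=(abs((X[...,:2]*1000-cc[:2])@u)<23)&(abs(X[...,1]*1000-cc[1])<30)&(abs(X[...,2]*1000-cc[2]-10)<5)&(b>75)
    k,l,st,ce=cv2.connectedComponentsWithStats(q.astype(np.uint8));q=l==1+st[1:,4].argmax()
    print(" mod",rect(X,q))
    w=(X[...,2]>.01)&(X[...,2]<.028)&(b<60)&(abs(X[...,0]-.593)<.06)&(abs(X[...,1]-.045)<.05)
    k,l,st,ce=cv2.connectedComponentsWithStats(w.astype(np.uint8))
    for i in range(1,k):
        if st[i,4]>60: print(" sad",rect(X,l==i),np.percentile(X[l==i]*1000,[.5,99.5],axis=0).round(1).tolist())
cv2.imwrite("pics/p10.png",cv2.cvtColor(c["color"][200:400,180:460].repeat(2,0).repeat(2,1),cv2.COLOR_RGB2BGR))
E
python3 m.py
```

```text
exp [594.1  46.9  40.7] [89.42 45.3  92.02] [ 0.2 -0.2 -0.6]
 mod (array([594.1,  47.8]), array([46. , 40.8]), 2.4, 3993, np.float64(50.5))
 sad (array([557.5,  69.8]), array([11.1, 15.1]), 1.9, 212, np.float64(22.8)) [[552.0, 62.3, 21.4], [562.9, 77.3, 24.3]]
 sad (array([625.7,  74.3]), array([12.1,  9.3]), 89.4, 141, np.float64(22.7)) [[621.2, 68.7, 21.3], [630.4, 80.3, 24.6]]
 sad (array([594.6,  22.7]), array([60.3, 16.6]), 2.0, 2647, np.float64(22.3)) [[565.3, 14.6, 15.5], [623.6, 30.7, 24.5]]
exp [594.2  46.9  41.1] [89.37 45.31 91.99] [-0.  -0.3 -0.4]
 mod (array([594.2,  47.9]), array([46., 41.]), 2.3, 4006, np.float64(51.0))
 sad (array([558. ,  69.7]), array([11.4, 14.2]), 5.8, 203, np.float64(22.8)) [[552.0, 62.5, 21.2], [563.0, 76.8, 24.0]]
 sad (array([626. ,  73.9]), array([ 9.4, 11.7]), 4.5, 126, np.float64(22.8)) [[621.3, 68.9, 21.2], [630.6, 79.9, 24.2]]
 sad (array([594.7,  22.8]), array([60.6, 16.9]), 2.0, 2652, np.float64(22.2)) [[565.4, 14.6, 15.5], [623.9, 30.7, 24.4]]
exp [594.3  46.9  41.3] [89.35 45.32 91.98] [-0.6 -0.4 -0.2]
 mod (array([594.3,  47.9]), array([45.9, 40.8]), 2.3, 4006, np.float64(51.1))
 sad (array([557.8,  69.6]), array([11.3, 14.3]), 3.5, 206, np.float64(22.8)) [[552.1, 62.4, 21.5], [563.1, 76.7, 24.5]]
 sad (array([626. ,  74.3]), array([ 9.1, 11. ]), 0.1, 120, np.float64(22.9)) [[621.5, 69.6, 21.6], [630.6, 79.8, 24.6]]
 sad (array([594.9,  22.8]), array([60.6, 16.8]), 1.9, 2654, np.float64(22.3)) [[565.4, 14.6, 15.4], [624.0, 30.8, 24.5]]
```

View pics/p10.png

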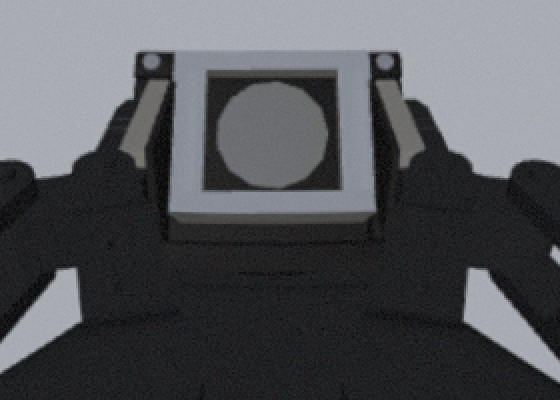

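The module sits over the saddle about 1.5 mm too far in +x and 1 mm in +y; the corner stops show at (150,62) and (385,62). I'll correct that and lower slowly.

Call:
{"method": "arm_command", "body": {
  "translation": [
    [-0.7, -0.7, -1.5],
    [2, -2, 0],
    [2, -2, 0],
    [1.5, -1.5, 0],
    [1, -1, 0],
    [0.7, -0.7, 0],
    [0, 0, 0]
  ],
  "turn": [
    [0, 0, 0],
    [0, 0, 0],
    [0, 0, 0],
    [0, 0, 0],
    [0, 0, 0],
    [0, 0, 0],
    [0, 0, 0]
  ],
  "fingers": [0, 0, 0, 0, 0, 0, 0]
}}

```text
t: 24.35
tcp_pos: [0.5915, 0.075, 0.0066]
eef_rot: [89.4, 45.3, 92.1]
force: [-0.7, -0.0, -1.4]
finger_gap: 0.047
```

Call:
{"method": "arm_command", "body": {
  "translation": [
    [0.5, -0.5, 0],
    [0.5, -0.5, 0],
    [0.5, -0.5, 0],
    [0, 0, 0]
  ],
  "turn": [
    [0, 0, 0],
    [0, 0, 0],
    [0, 0, 0],
    [0, 0, 0]
  ],
  "fingers": [0, 0, 0, 0]
}}

```text
t: 24.75
tcp_pos: [0.5915, 0.075, 0.0045]
eef_rot: [89.4, 45.3, 92.0]
force: [-0.1, 0.8, -0.8]
finger_gap: 0.0468
```

```bash
sed -i 's/range(3)/range(1)/;s/^cv2.imwrite/#&/' m.py; python3 m.py
```

```text
exp [592.6  46.   28.3] [89.44 45.3  92.04] [-0.1  0.8 -0.8]
 mod (array([592.5,  46.9]), array([46. , 40.9]), 2.4, 4012, np.float64(38.1))
 sad (array([591.4,  70.5]), array([79.6, 17.7]), 2.3, 1826, np.float64(22.8)) [[552.6, 60.9, 14.6], [630.5, 79.9, 24.4]]
 sad (array([593.1,  21.4]), array([56.1, 14.5]), 2.8, 2639, np.float64(22.5)) [[565.8, 13.9, 12.6], [620.3, 28.4, 24.5]]
```

Call:
{"method": "arm_command", "body": {
  "translation": [
    [0.4, -0.4, 0],
    [0.4, -0.4, 0],
    [0, 0, 0]
  ],
  "turn": [
    [0, 0, 0],
    [0, 0, 0],
    [0, 0, 0]
  ],
  "fingers": [0, 0, 0]
}}

```text
t: 25.1
tcp_pos: [0.5916, 0.0749, 0.0034]
eef_rot: [89.4, 45.3, 92.0]
force: [-0.5, 0.4, -1.1]
finger_gap: 0.0467
```

Call:
{"method": "arm_command", "body": {
  "translation": [
    [0.3, -0.3, 0],
    [0, 0, 0]
  ],
  "turn": [
    [0, 0, 0],
    [0, 0, 0]
  ],
  "fingers": [0, 0]
}}

```text
t: 25.3
tcp_pos: [0.5916, 0.0749, 0.0033]
eef_rot: [89.4, 45.3, 92.0]
force: [-1.4, -1.8, 2.2]
finger_gap: 0.0466
```

Call:
{"method": "arm_command", "body": {
  "translation": [
    [0.2, -0.2, 0],
    [0, 0, 0],
    [0, 0, 0],
    [0, 0, 0],
    [-10, 0, 0],
    [-25, 0, 0],
    [-30, 0, 0],
    [-40, 0, 0],
    [-40, 0, 0],
    [0, 0, 0]
  ],
  "turn": [
    [0, 0, 0],
    [0, 0, 0],
    [0, 0, 0],
    [0, 0, 0],
    [0, 0, 0],
    [0, 0, 0],
    [0, 0, 0],
    [0, 0, 0],
    [0, 0, 0],
    [0, 0, 0]
  ],
  "fingers": [0, 0.65, 0.7, 0.7, 0.7, 0.7, 0.7, 0.7, 0.7, 0.7]
}}

```text
t: 26.3
tcp_pos: [0.597, -0.0313, 0.1096]
eef_rot: [88.9, 45.6, 91.4]
force: [-0.6, 0.1, -0.3]
finger_gap: 0.0601
```

```bash
python3 - <<'E'
from h import *
P,C,s=now();print(P,s["t"],s["force"])
ims=[]
for n in("scene","side","wrist"):
    c,X=get(n);ims.append(c["color"])
    print(n,"modtop",top(X,c,.032,.042,w=.035,dark=False),"sad",top(X,c,.01,.027,w=.06,dark=True))
    for nm,x,y,lo,hi in(("knobA",.406,.104,.056,.07),("knobB",.483,-.245,.062,.078),("topA",.406,.104,.034,.045),("rack",.733,.179,.03,.1),("bottle",.715,-.25,.03,.12)):
        print("   ",nm,top(X,c,lo,hi,x,y,.085))
cv2.imwrite("pics/p11.png",cv2.cvtColor(np.hstack([ims[2][40:340,120:520],ims[0][130:280,290:490].repeat(2,0).repeat(2,1)]),cv2.COLOR_RGB2BGR))
E
```

```text
[596.99118192 -31.30096622 109.58424454] 26.3 [-0.60220508  0.07141478 -0.30230716]
scene modtop (array([594.6,  45.3]), array([48. , 41.6]), 3.1, 296, np.float64(35.5)) sad (array([596.4,  44.4]), array([78.7, 63.3]), 2.1, 339, np.float64(21.3))
    knobA (array([409.3, 104.3]), array([30.2, 23.4]), 3.2, 113, np.float64(63.7))
    knobB 0
    topA (array([408.8, 103.8]), array([139.3, 106.2]), 2.4, 1873, np.float64(40.2))
    rack (array([735.4, 180.1]), array([130.4,  40.6]), 73.5, 1074, np.float64(46.0))
    bottle (array([ 719.5, -249.5]), array([54.8, 54.9]), 77.5, 861, np.float64(80.5))
side modtop (array([591.1,  44.3]), array([51.8, 41. ]), 1.1, 141, np.float64(34.2)) sad (array([589.8,  42.3]), array([78., 63.]), 1.4, 211, np.float64(17.9))
    knobA (array([404.6, 102.6]), array([29.4, 22.4]), 3.2, 91, np.float64(62.0))
    knobB (array([ 480.3, -245. ]), array([23.3, 29.8]), 86.3, 171, np.float64(68.2))
    topA (array([404.7, 102.8]), array([139. , 107.6]), 2.1, 1415, np.float64(38.7))
    rack (array([730.2, 177.5]), array([134.6,  40.2]), 73.4, 569, np.float64(45.2))
    bottle (array([ 708. , -254.5]), array([42.3, 56.5]), 34.4, 858, np.float64(70.2))
wrist modtop (array([591.8,  45.8]), array([48.4, 41.4]), 2.9, 1827, np.float64(36.2)) sad (array([592.5,  45.8]), array([77.9, 64.8]), 2.6, 1837, np.float64(22.3))
    knobA (array([407. , 103.6]), array([31.2, 22.2]), 3.7, 500, np.float64(64.2))
    knobB 0
    topA (array([405.9, 104.5]), array([140.7, 105.8]), 2.3, 6959, np.float64(40.8))
    rack (array([732.3, 180.4]), array([131.6,  41. ]), 73.8, 2916, np.float64(46.3))
    bottle 0
```

View pics/p11.png

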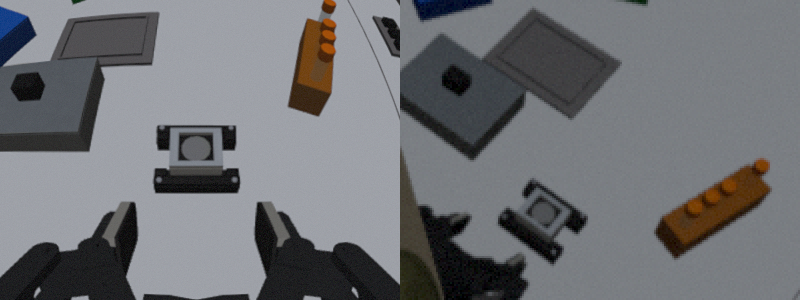

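The wrist crop shows the module at (196,148) lying flat, lens up, between rails and stops. It is within about 1 mm of the saddle centre and its top is at 36 mm. I'll hand the job in.

```bash
python3 -c "
from station import env
print(env.sign_off())"
```

```text
the job is handed in; nothing more can be done
None
```

The module is in the photometer saddle, lens up and lying flat, and the job is handed in at about 26 s of the 72 s allowed; sign-off gave no verdict. I lifted the left grey cover first and found the module there, so the right cover was never touched. I stood the left cover on the deck and turned the module over in two 90° steps, standing it once on its long edge. I then lowered it until it touched the saddle at about 2 N and let go.

**Last checks:**
- **Module:** its centre is within about 1–2 mm of the saddle centre in each camera. The top face is at 36 mm by the wrist camera (35.5 and 34 mm by the others), where 36 is right.
- **Covers, rack and bottle:** cover a stands upright with its knob top at about 64 mm. The knob of cover b and the rack and bottle are where they started.
- **Robot:** the gripper was clear of everything at hand-in.

**What failed or disagreed:**
- **Missed grip:** the first grip on the cover's knob closed on nothing. The cameras showed the real fingertips about 31 mm behind the stated TCP when shut and 43 mm when open, so I used the measured tips from then on.
- **Camera offset:** the scene and side cameras differ by 4–5 mm in x. I set the final fit from the wrist camera, measuring module and saddle together.
- **Picture count:** I viewed 11 pictures, one over the budget of 10.

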